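# Lift the coin cassette out of the till drawer

## Task

Pull the till's drawer fully open and leave it open, then squeeze the two spring catches of the coin cassette together and lift the cassette straight up out of its well. Finish while still holding it by its squeezed catches, upright, still and wholly clear above the top of the till; do not let go. Leave the two coin cups in their wells and do not disturb the goods standing on the counter.

Things in the scene. Friction and masses are not known exactly. Their poses are not given: they have to be found in the camera images.
- till_front (a point): Middle of the front upper edge of the till's fixed case, 115 mm above the counter. The till is a grey sheet-metal box, 330 deep (x) x 330 wide (y) x 115 mm high, fixed on the counter. Axes: x (the till's x) points into the case, away from the drawer's front, which faces the robot; z up. Place and yaw (up to 0.2 rad) vary. The drawer's front panel is 15 mm thick and reaches 99 mm above the counter
- drawer (a joint): How far the drawer is pulled out towards the robot (along the till's -x), m: 0 shut, 0.16 at the end stop (fully open). It starts shut, slides with about 3 N of friction and stays where it is left. Shut, the cassette is hidden under the case's roof; fully open, the cassette's centre stands 91 mm in front of the case
- drawer_handle (a point): Centre of the drawer's straight steel bar handle: a level round bar 12 mm thick and 130 mm long along the till's y, 85 mm above the counter, 45 mm in front of the drawer's front panel, on two stubs 60 mm either side of this point. Can be pinched from above across the bar (along the till's x). Axes as the till's
- well_middle (a point): On the drawer: centre of the mouth of the middle of three equal wells in a row, 88 mm apart along the till's y; 54 mm above the counter, level with the deck round the wells, 70 mm behind the inside of the drawer's front panel. One well holds the coin cassette, the other two hold plain open coin cups, in any order. Axes as the till's
- cassette_grip (a point): Midway between the two catch tabs of the coin cassette, 62 mm above its underside, 80 mm above the counter when seated. The cassette is a grey block with three stacks of coins showing, 48 (x) x 78 (y) x 74 mm high, 0.25 to 0.47 kg; it comes straight up once both catches are squeezed. Between the tabs nothing is wider than 30 mm in x from 5 mm above the deck up. Axes: z up, x and y as the till's
- tab_near (a point): Point on the outer face of the upright black catch tab on the cassette's side towards the robot. The tab is 26 mm wide along y, 5 mm thick, and reaches 16 mm above this point and 26 mm below it to the deck. A lug on the tab below the deck hooks under a fixed lip, so the cassette cannot rise until both tabs are squeezed in. Tab outer faces: 64 mm apart free, 48 mm fully squeezed
- tab_far (a point): The same on the opposite side, towards the till's case. The line between the two tab points runs along the cassette's x and passes through the cassette's grip point
- catch_near (a joint): Inward travel of the catch on the side towards the robot, m: 0 free, 0.008 fully squeezed (at a solid stop). It lets go of the lip from about 0.006 on. Spring: 3 N at the start, 6.2 N fully in; springs back when let go
- catch_far (a joint): The same for the catch on the opposite side, towards the till's case
- cup_a: Open grey coin cup without catches, 48 x 76 x 38 mm, loose in its well; origin at the centre of its underside. Leave in place
- cup_b: A second coin cup, the same size. Leave in place
- bottle: Pale drinks bottle, 62 mm diameter, 190 mm high, standing on the counter beside the till's front; origin under its centre. Leave alone
- can: Drinks can, 68 mm diameter, 110 mm high, standing on the other side; origin under its centre. Leave alone
- carton: Drinks carton 60 x 90 x 160 mm high standing on the can's side, nearer the robot; origin under its centre. Leave alone

How it is judged:
On the way, in this order (a step that is already met when the one before it is completed fails the run):
1. the drawer is fully open (at least 140 of its 160 mm) (value of joint drawer above 0.14 m), for 0.2 s.
2. both catches are squeezed in (at least 5.5 mm each) while the cassette is still in its well (value of joint each of catch_near, catch_far above 0.0055 m and height (world z) of cassette_grip below 0.1 m), for 0.1 s.
At the end, for the whole second after the job is handed in: The cassette is held by the fingers on both squeezed catches (at least 5.5 mm in each), its underside at least 123 mm above the counter (8 mm above the till's top), within 0.25 rad of upright, still (under 0.03 m/s), not touching till or drawer; the drawer is still open by at least 130 mm (height (world z) of cassette_grip above 0.185 m and angle between cassette_grip's own z axis and vertical below 0.25 rad and value of joint each of catch_near, catch_far above 0.0055 m and contact force between cassette and till below 0.3 N and linear speed of cassette below 0.03 m/s and value of joint drawer above 0.13 m and contact force between cassette and the fingers above 1 N); the arm keeps its last pose, push and grip.
It fails at once if a coin cup is lifted out of its well or tipped (height (world z) of any of cup_a, cup_b above 0.035 m or angle between any of cup_a, cup_b's own z axis and vertical above 0.4 rad).
It fails at once if the bottle, can or carton is knocked over or pushed more than 30 mm (distance of any of bottle, can, carton from where it was at the start of the episode above 0.03 m).
It also fails if it takes over 51 s, if anything falls off the work surface, if the arm or the gripper's body presses on something with over 40 N, if the wrist force passes 120 N, or if a joint passes its speed limit or range.

## Robot

A 7-joint arm with a two-finger parallel gripper is mounted at the origin on the work surface. World frame = base frame: x ahead of the robot, y to its left, z up, the work surface at z = 0. Lengths are in m, angles in rad, forces in N, time in s.
With the tool pointing down it reaches from about 0.4 to 0.85 m from the base axis. Payload 10.4 kg.
Tool frame: the origin (TCP) lies at the very end of the fingers, on their centre line; the grasp point (between the pads) lies r.hold_point_z behind it (r.hold_point_z is the distance from the TCP to the grasp point, in m); z points along the fingers, y is the direction in which the jaws open and shut (so a half turn about z gives the same grasp; the last joint's range is limited). The gripper opens to 87 mm and grips with 3 to 60 N. Pads are 19 mm wide; open, the fingers measure 117 mm over their backs; the gripper's body (75 mm by 190 mm) begins 51 mm behind the grasp point.
Start: joints at [-1.217, 0.332, -0.065, 1.46, 0.022, 1.35, -0.088], TCP at [0.23, 0.581, 0.19] pointing down, gripper open.
Joint ranges: [-2.6, 2.6], [-0.5, 2.12], [-1.47, 1.34], [0.16, 2.42], [-1.27, 4.41], [0.06, 2.06], [-2.6, 2.6]. Speed limits (rad/s): [2.22, 2.22, 2.79, 2.79, 3.14, 3.14, 3.14].

## Interface

Orientations are given as a unit quaternion [x, y, z, w].
In Python, from bench import r gives the robot as it stands.
- The arm moves only by the tool send_rows, never from a script. Its argument "commands" is a list of rows, each a list of 7 numbers: the shift along the world's x, y, z normalised to -1 to 1, where 1 is 0.03 m, then the turn, a rotation vector about the world's x, y, z normalised to -1 to 1, where 1 is 5 degrees, then the gripper command: -1 is fully open, 1 is shut, values between are in proportion. In form: [[tx, ty, tz, ax, ay, az, jaw], ...]. A call has 1 to 10 rows; each row shifts and turns the pose as measured when the row begins; what a row does not reach is not made up. A row lasts 1/12 s, in which the tool goes at most 41.7 mm and 7.16 degrees, less where a joint would pass 70% of its speed; a pose out of reach is approached as far as the arm can. A call with a number of a shift or a turn outside -1 to 1 is refused whole. A call with a gripper value outside its range is refused whole. The fingers move at their own pace and stop on an object; "grip_force" is the grip in N (left out, the last holds). Time passes only in rows, so rows that do not move let the fingers close. It gives the time, the measured TCP pose, the force and the opening at its end, in the units of the state.
- r.read_state(): the state, without advancing time (a new reading comes with each control period).
- r.camera(name): name is "side" or "top" or "wrist"; returns the picture (384x512x3 uint8, blue, green, red); there is no depth.
- r.calibration(name): a dict with "K" (3x3 intrinsics, pixels), "R" (3x3) and "t" (3): a world point X has camera coordinates R X + t; the wrist camera has in their place "mount" (4x4, takes a point from camera to tool coordinates, whose origin is the TCP and whose axes are the flange's). Camera axes: x right, y down, z forward; pixel columns grow to the right and rows downward; lengths in m; the calibration is good to about 2 mm. A picture is of the moment at which its call begins: read the wrist's pose just before it. calibration takes no time and is no camera call.
- r.close_job(): hands the job in, once; it reports no verdict.
The state is a dict: "time": time; "joint_positions": joint angles; "joint_vel": joint speeds; "joint_torque": joint torques, N m; "ee_pos": TCP position; "eef_rot": TCP orientation; "ft_force": force on the tool from outside, world axes, zero at the start; "torque": the same for the moment, N m; "width": finger opening in m.
Only numpy, scipy, OpenCV 4.12 (cv2) and the standard library are available. Lean on these libraries where they do the work, as an engineer would, in place of code of your own. Each camera call takes 0.05 s, during which the arm holds its last target.

## Working session

There is one attempt and no reset: what is moved stays moved. The work goes in short steps, Python scripts to look and compute and a tool call to move; the robot and the scene stay as the last step left them, time stands still between calls to the robot, and variables do not carry over. Pictures are saved under pics/ and viewed, and the job is handed in when it is done.

Besides the shell and the picture viewer there is one more tool, called after ">>>" by a JSON object that holds its "fn" and its "kwargs", one argument or row to a line. send_rows: Moves the arm, as the interface text tells. Scaled input: -1 to 1 covers 0.03 m each way for a shift and 5 degrees each way for a turn. Its arguments: {"type":"object","properties":{"commands":{"type":"array"},"grip_force":{"type":"number"}},"required":["commands"]}

```bash
mkdir -p pics; ls; python3 - <<'E'
from bench import r
import cv2
s=r.read_state();print(s,r.hold_point_z)
for n in("side","top","wrist"):
    cv2.imwrite(f"pics/{n}0.png",r.camera(n)); print(n,r.calibration(n))
E
```

```text
pics
{'time': 0.0, 'joint_positions': array([-1.21665187,  0.3328456 , -0.06470139,  1.46093852,  0.02162616,
        1.34986814, -0.08846385]), 'joint_vel': array([ 1.21532858e-03,  1.83687987e-04,  3.44403791e-04,  4.16389374e-05,
       -1.54145302e-03, -1.73449857e-03,  8.23401350e-04]), 'joint_torque': array([ 9.24048290e-04, -6.23233008e+01,  2.48887099e-02, -3.89904964e+01,
       -6.14651944e-02,  3.95175267e-02,  1.42327608e-04]), 'ee_pos': array([0.22979553, 0.58077254, 0.18967171]), 'eef_rot': array([ 1.87228622e-01,  9.82316130e-01, -6.76398235e-04, -8.43561386e-05]), 'ft_force': array([ 0.01316986,  0.36555203, -0.32553374]), 'torque': array([-0.05432494, -0.0011843 ,  0.01653039]), 'width': 0.08712276003761468} 0.0187
side {'K': array([[379.33211917,   0.        , 253.74285309],
       [  0.        , 379.33211917, 189.03130393],
       [  0.        ,   0.        ,   1.        ]]), 'R': array([[ 0.81208519, -0.5834611 , -0.00952871],
       [-0.31350507, -0.4224605 , -0.85043618],
       [ 0.49217092,  0.69361393, -0.52599192]]), 't': array([-0.56047517,  0.23179665,  0.
[... 198 characters left out ...]
383, -0.99987578, -0.01543268],
       [-0.99481178, -0.0016176 , -0.10171971],
       [ 0.10168211,  0.01567851, -0.99469339]]), 't': array([-0.05598431,  0.63879697,  1.25507347])}
wrist {'K': array([[337.46629422,   0.        , 251.79694178],
       [  0.        , 337.46629422, 185.10524439],
       [  0.        ,   0.        ,   1.        ]]), 'mount': array([[-2.48479488e-04, -9.55309783e-01, -2.95606422e-01,
         8.19208196e-02],
       [ 9.99999935e-01, -1.59862763e-04, -3.23947665e-04,
        -1.32137320e-04],
       [ 2.62213914e-04, -2.95606483e-01,  9.55309760e-01,
        -1.94028650e-01],
       [ 0.00000000e+00,  0.00000000e+00,  0.00000000e+00,
         1.00000000e+00]])}
```

View pics/top0.png

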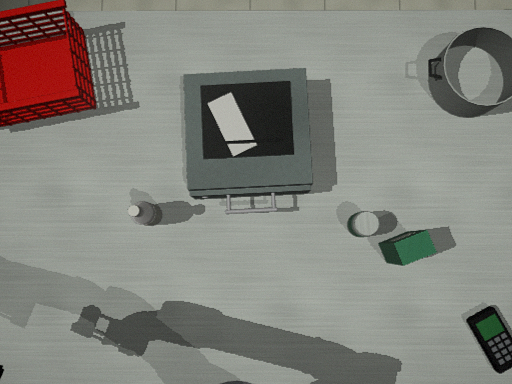

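View pics/side0.png

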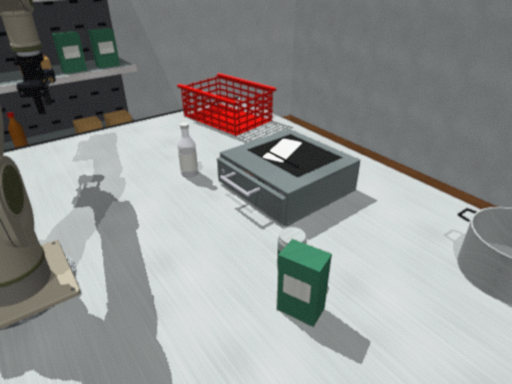

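Top view: the till is at about (183–312, 68–197), the handle near (250,210), the bottle at (145,212), the can at (363,223) and the carton at (408,247). I'll zoom in on the handle.

```bash
python3 - <<'E'
import cv2
a=cv2.imread("pics/top0.png")[170:230,170:330]; cv2.imwrite("pics/topz.png",cv2.resize(a,None,fx=5,fy=5,interpolation=cv2.INTER_CUBIC))
a=cv2.imread("pics/side0.png")[130:230,200:370]; cv2.imwrite("pics/sidez.png",cv2.resize(a,None,fx=4.5,fy=4.5,interpolation=cv2.INTER_CUBIC))
E
```

```text
(no output)
```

View pics/topz.png

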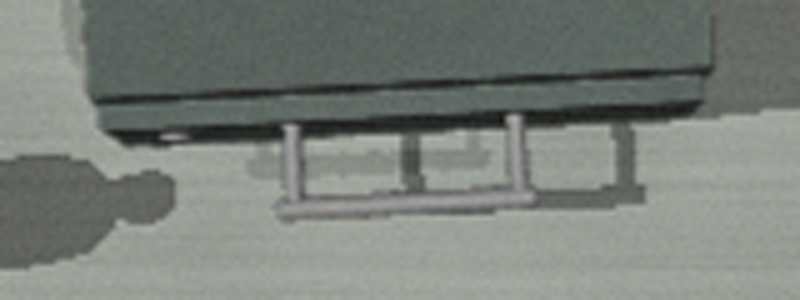

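View pics/sidez.png

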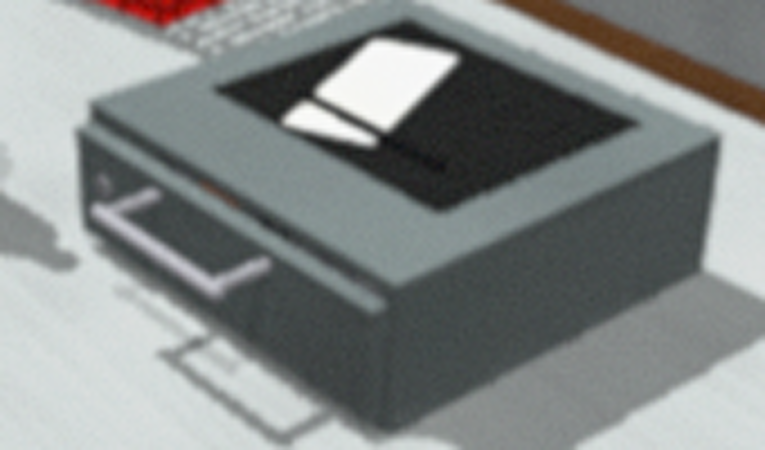

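```bash
cat > h.py <<'E'
import numpy as np, cv2
from bench import r
from scipy.spatial.transform import Rotation as Ro
def ray(n,uv,st=None):
    c=r.calibration(n); d=np.linalg.inv(c["K"])@np.array([uv[0],uv[1],1.])
    if n=="wrist":
        M=c["mount"];R=Ro.from_quat(st["eef_rot"]).as_matrix()
        return R@M[:3,3]+st["ee_pos"], R@M[:3,:3]@d
    return -c["R"].T@c["t"], c["R"].T@d
def plane(n,uv,z,st=None):
    o,d=ray(n,uv,st); return o+d*(z-o[2])/d[2]
E
python3 - <<'E'
from h import *
P=lambda n,a,b,z:print(n,(a,b),plane(n,(a,b),z).round(4))
h=[plane("top",(170+u/5,170+v/5),.085) for u,v in((278,210),(535,196))]
print("handle",h,np.linalg.norm(h[1]-h[0]),(h[0]+h[1])/2)
d=h[0]-h[1];print("yaw",np.arctan2(-d[0],d[1]))
f=[plane("top",(170+u/5,170+v/5),.115) for u,v in((92,98),(712,68))]
d=f[0]-f[1];print("front",f,np.linalg.norm(d),(f[0]+f[1])/2,np.arctan2(-d[0],d[1]))
hs=[plane("side",(200+u/4.5,130+v/4.5),.085) for u,v in((92,210),(220,292))]
d=hs[0]-hs[1];print("side handle",hs,np.linalg.norm(d),(hs[0]+hs[1])/2,np.arctan2(-d[0],d[1]))
P("top",145,224,0.0);P("top",365,230,0);P("top",363,220,.11)
P("top",133,211,.19);P("top",388,264,0);P("top",380,243,.16)
print(Ro.from_quat(r.read_state()["eef_rot"]).as_matrix())
E
```

```text
handle [array([0.58860068, 0.02786822, 0.085     ]), array([ 0.59638083, -0.10931877,  0.085     ])] 0.1374074198180775 [ 0.59249075 -0.04072527  0.085     ]
yaw 0.056651296385828165
front [array([0.6452233 , 0.12358398, 0.115     ]), array([ 0.66147333, -0.20103407,  0.115     ])] 0.3250245217579887 [ 0.65334831 -0.03872504  0.115     ] 0.050017149166983806
side handle [array([0.58748241, 0.03205196, 0.085     ]), array([ 0.59809521, -0.10581283,  0.085     ])] 0.13827267724723089 [ 0.59278881 -0.03688043  0.085     ] 0.07682825959595237
top (145, 224) [0.5594 0.265  0.    ]
top (365, 230) [ 0.544  -0.3606  0.    ]
top (363, 220) [ 0.5669 -0.332   0.11  ]
top (133, 211) [0.5837 0.2463 0.19  ]
top (388, 264) [ 0.449 -0.423  0.   ]
top (380, 243) [ 0.5076 -0.3621  0.16  ]
[[-9.29864932e-01  3.67900905e-01 -3.64549967e-04]
 [ 3.67901084e-01  9.29864364e-01 -1.02825254e-03]
 [-3.93130162e-05 -1.09025430e-03 -9.99999405e-01]]
```

Handle centre ≈ (0.593, −0.039, 0.085), yaw ≈ 0.055. Its measured length is about 137 mm against 130 given, and the front edge agrees. I'll move over it, raised to clear the bottle.

>>> {"fn": "send_rows", "kwargs": {
  "commands": [
    [0, 0, 1, 0, 0, 0, 0.08],
    [0.2, -0.3, 1, 0, 0, -0.5, 0.08],
    [0.5, -0.85, 1, 0, 0, -0.55, 0.08],
    [0.5, -0.85, 0, 0, 0, -0.55, 0.08],
    [0.5, -0.85, 0, 0, 0, -0.55, 0.08],
    [0.5, -0.85, 0, 0, 0, -0.55, 0.08],
    [0.5, -0.85, 0, 0, 0, -0.55, 0.08],
    [0.5, -0.85, 0, 0, 0, -0.55, 0.08],
    [0.5, -0.85, 0, 0, 0, -0.55, 0.08],
    [0.5, -0.85, 0, 0, 0, -0.55, 0.08]
  ],
  "grip_force": 40
}}

```text
time: 0.98
ee_pos: [0.3524, 0.3613, 0.279]
eef_rot: [0.394, 0.919, -0.003, -0.004]
ft_force: [-0.4, 0.1, -0.8]
width: 0.0409
```

>>> {"fn": "send_rows", "kwargs": {
  "commands": [
    [0.53, -0.9, 0, 0, 0, -0.56, 0.08],
    [0.53, -0.9, 0, 0, 0, -0.56, 0.08],
    [0.53, -0.9, 0, 0, 0, -0.56, 0.08],
    [0.53, -0.9, 0, 0, 0, -0.56, 0.08],
    [0.53, -0.9, 0, 0, 0, -0.56, 0.08],
    [0.53, -0.9, 0, 0, 0, -0.56, 0.08],
    [0.53, -0.9, 0, 0, 0, -0.56, 0.08],
    [0.53, -0.9, 0, 0, 0, -0.56, 0.08],
    [0.53, -0.9, 0, 0, 0, -0.56, 0.08],
    [0.53, -0.9, 0, 0, 0, -0.56, 0.08]
  ]
}}

```text
time: 1.82
ee_pos: [0.5154, 0.0757, 0.2783]
eef_rot: [0.614, 0.789, -0.002, -0.005]
ft_force: [-0.1, 0.0, -0.3]
width: 0.0399
```

>>> {"fn": "send_rows", "kwargs": {
  "commands": [
    [0.5, -0.9, 0, 0, 0, -0.56, 0.08],
    [0.5, -0.9, 0, 0, 0, -0.56, 0.08],
    [0.5, -0.8, 0, 0, 0, -0.56, 0.08],
    [0.5, -0.7, 0, 0, 0, -0.56, 0.08],
    [0, 0, 0, 0, 0, 0, 0.08]
  ]
}}

```text
time: 2.23
ee_pos: [0.5782, -0.036, 0.2777]
eef_rot: [0.696, 0.718, -0.002, -0.004]
ft_force: [-0.1, -0.6, 0.6]
width: 0.0402
```

```bash
python3 - <<'E'
from h import *
s=r.read_state();print(s)
cv2.imwrite("pics/w1.png",r.camera("wrist"))
R=Ro.from_quat(s["eef_rot"]).as_matrix();print(R, np.degrees(np.arctan2(R[1,1],R[0,1])))
E
```

```text
{'time': 2.2333, 'joint_positions': array([-0.49488419,  0.21988792,  0.57988824,  1.46248238, -0.1216265 ,
        1.5040174 ,  0.11534279]), 'joint_vel': array([-0.00972419, -0.02373144, -0.03693002,  0.02342191,  0.00993726,
        0.0118497 , -0.00499355]), 'joint_torque': array([-1.05945401e+00, -4.49110651e+01,  4.11228329e+00, -4.06418753e+01,
       -8.49868935e-01,  5.96254104e-03,  1.76898055e-01]), 'ee_pos': array([ 0.57815795, -0.03600856,  0.27765327]), 'eef_rot': array([ 0.6956283 ,  0.71838682, -0.00234087, -0.00402107]), 'ft_force': array([-0.12245695, -0.61440933,  0.59034062]), 'torque': array([-0.12979173, -0.01517733, -0.01596746]), 'width': 0.040209639832267136}
[[-0.03217021  0.99944158 -0.00903411]
 [ 0.99947923  0.03219159  0.00223104]
 [ 0.00252061 -0.00895763 -0.9999567 ]] 1.844834888409234
```

View pics/w1.png

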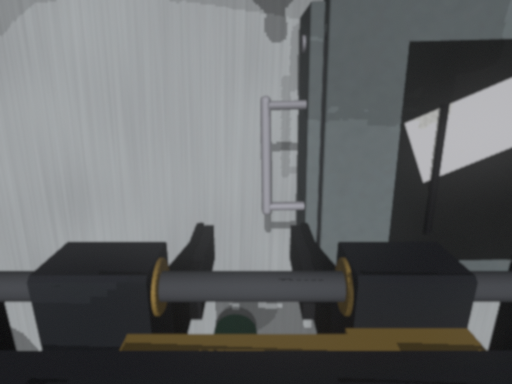

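The wrist view shows the bar from (265,98) to (268,212), to the right of the fingers' centre line.

```bash
python3 - <<'E'
from h import *
s=r.read_state()
a,b=[plane("wrist",p,.085,s) for p in((265.5,97),(267.5,213))]
print(a,b,(a+b)/2,np.linalg.norm(a-b))
d=a-b if a[1]>b[1] else b-a
print(np.arctan2(-d[0],d[1]))
E
```

```text
[0.58805971 0.03117704 0.085     ] [ 0.59702761 -0.10671327  0.085     ] [ 0.59254366 -0.03776811  0.085     ] 0.13818161790338235
0.0649450718602245
```

>>> {"fn": "send_rows", "kwargs": {
  "commands": [
    [0.45, -0.05, -0.9, 0, -0.1, 0.3, 0.08],
    [0, 0, -0.9, 0, 0, 0, 0.08],
    [0, 0, -0.9, 0, 0, 0, 0.08],
    [0, 0, -0.9, 0, 0, 0, 0.08],
    [0, 0, -0.9, 0, 0, 0, 0.08],
    [0, 0, -0.5, 0, 0, 0, 0.08],
    [0, 0, 0, 0, 0, 0, 0.08]
  ]
}}

```text
time: 2.87
ee_pos: [0.5896, -0.0295, 0.1219]
eef_rot: [0.681, 0.732, 0.003, -0.002]
ft_force: [-0.3, 0.1, 0.1]
width: 0.0403
```

>>> {"fn": "send_rows", "kwargs": {
  "commands": [
    [0.1, -0.15, -0.8, 0, 0, -0.12, 0.08],
    [0, -0.1, -0.8, 0, 0, 0, 0.08],
    [0, 0, -0.3, 0, 0, 0, 0.08],
    [0, 0, 0, 0, 0, 0, 0.08]
  ]
}}

```text
time: 3.2
ee_pos: [0.5932, -0.0328, 0.066]
eef_rot: [0.683, 0.731, 0.004, -0.002]
ft_force: [-0.1, 0.3, -0.3]
width: 0.0401
```

>>> {"fn": "send_rows", "kwargs": {
  "commands": [
    [0, 0, 0, 0, 0, 0, 0.08],
    [0, 0, 0, 0, 0, 0, 1],
    [0, 0, 0, 0, 0, 0, 1],
    [0, 0, 0, 0, 0, 0, 1],
    [0, 0, 0, 0, 0, 0, 1],
    [0, 0, 0, 0, 0, 0, 1]
  ]
}}

```text
time: 3.7
ee_pos: [0.5965, -0.0309, 0.0727]
eef_rot: [0.682, 0.732, 0.007, -0.0]
ft_force: [0.1, 0.7, 0.6]
width: 0.0144
```

>>> {"fn": "send_rows", "kwargs": {
  "commands": [
    [0, 0, 0, 0, 0, 0, 1],
    [0, 0, 0, 0, 0, 0, 1]
  ]
}}

```text
time: 3.87
ee_pos: [0.5969, -0.0309, 0.0735]
eef_rot: [0.682, 0.732, 0.008, 0.0]
ft_force: [0.2, 0.3, 0.2]
width: 0.0035
```

```bash
python3 - <<'E'
from h import *
print(r.read_state())
cv2.imwrite("pics/w2.png",r.camera("wrist"))
E
```

```text
{'time': 3.8667, 'joint_positions': array([-0.44708514,  0.38507151,  0.53064768,  1.7117796 , -0.22880144,
        1.0935994 ,  0.22593448]), 'joint_vel': array([-0.00050537, -0.0031249 ,  0.00134261, -0.00374172,  0.00153229,
        0.00216257, -0.00153921]), 'joint_torque': array([-2.72769935e-02, -5.51545000e+01,  8.37303489e+00, -3.49628878e+01,
       -1.06845531e-01,  8.25975701e-03, -2.52093989e-03]), 'ee_pos': array([ 0.59691596, -0.03087716,  0.07349158]), 'eef_rot': array([6.81729333e-01, 7.31562415e-01, 7.83942621e-03, 3.05786743e-04]), 'ft_force': array([0.23821128, 0.32539506, 0.23704492]), 'torque': array([-0.11452616,  0.09182749, -0.0407403 ]), 'width': 0.0034655660333157675}
```

View pics/w2.png

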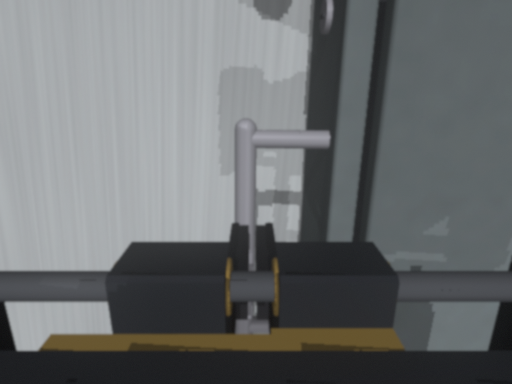

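```bash
python3 - <<'E'
from h import *
s=r.read_state()
print(plane("wrist",(246,119),.085,s))
a=r.camera("side")[110:230,170:340]; cv2.imwrite("pics/s3.png",cv2.resize(a,None,fx=4.5,fy=4.5,interpolation=cv2.INTER_CUBIC))
a=r.camera("top")[150:260,170:330]; cv2.imwrite("pics/t3.png",cv2.resize(a,None,fx=5,fy=5,interpolation=cv2.INTER_CUBIC))
print(r.read_state()["width"])
E
```

```text
[0.58885819 0.0305262  0.085     ]
0.0010234886069843897
```

View pics/s3.png

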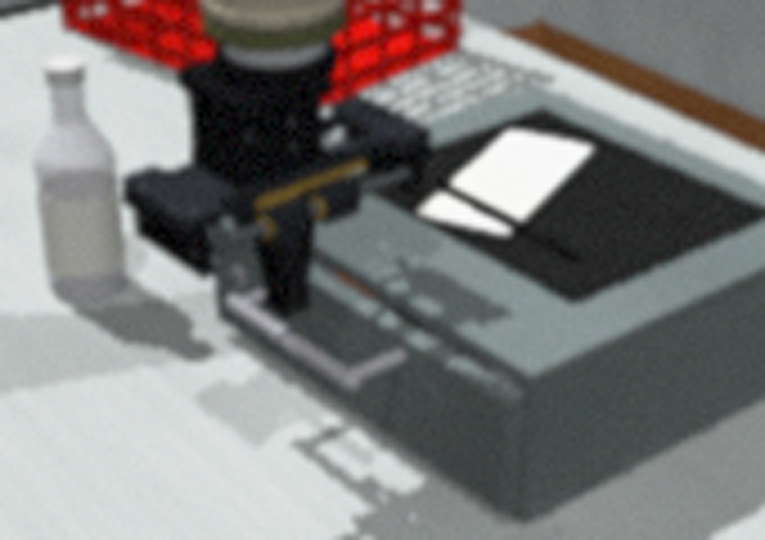

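View pics/t3.png

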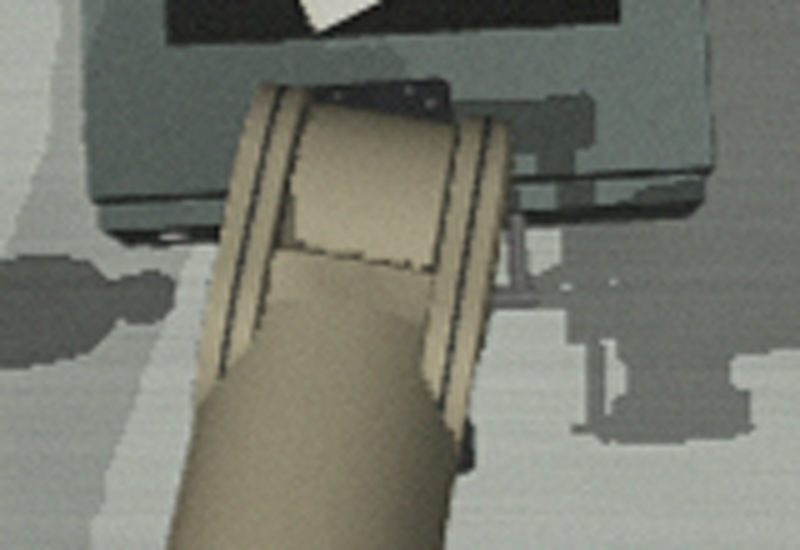

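```bash
python3 - <<'E'
from h import *
c=r.calibration("side")
def pr(n,X):
    c=r.calibration(n);p=c["K"]@(c["R"]@np.array(X)+c["t"]);return p[:2]/p[2]
q=pr("side",r.read_state()["ee_pos"]);print(q,(q-[170,110])*4.5)
for y in(.03,-.031,-.105):
    q=pr("side",[.5925-0.06*(y+.038),y,.085]);print((q-[170,110])*4.5)
E
```

```text
[234.23693513 187.52610894] [289.06620806 348.86749021]
[229.73146075 300.78929614]
[282.67644915 335.99460022]
[352.22844397 382.24258704]
```

```bash
python3 - <<'E'
from h import *
c=r.calibration("wrist");M=np.linalg.inv(c["mount"])
def p(X):
    q=c["K"]@(M@[*X,1])[:3];return (q[:2]/q[2]).round(1)
for z in(0,-.0187,-.04,-.06):
  print(z,p((0,0,z)),p((.0095,0,z)),p((-.0095,0,z)),p((0,.02,z)))
im=cv2.imread("pics/w2.png")[100:384,150:350];cv2.imwrite("pics/w2z.png",cv2.resize(im,None,fx=2.1*1.8,fy=2.1,interpolation=cv2.INTER_CUBIC)[:, :800] if 0 else cv2.resize(im,None,fx=2.1,fy=2.1,interpolation=cv2.INTER_CUBIC))
E
```

```text
0 [252.5 218.2] [252.5 203.8] [252.5 232.1] [284.8 218.2]
-0.0187 [252.6 231. ] [252.6 215.4] [252.6 246.1] [287.8 231. ]
-0.04 [252.7 248.8] [252.7 231.7] [252.7 265.4] [292.1 248.8]
-0.06 [252.8 270. ] [252.8 251.1] [252.8 288.2] [297.2 270. ]
```

View pics/w2z.png

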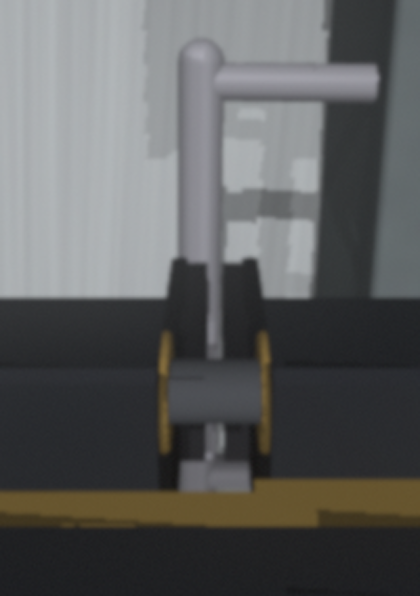

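The fingers closed to 1 mm and sit on top of the bar. The wrist view shows the tips covering the bar at (253,224). The real tips look higher than the reported TCP, so I'll lift a little and check that against the side view.

>>> {"fn": "send_rows", "kwargs": {
  "commands": [
    [0, 0, 1, 0, 0, 0, 1],
    [0, 0, 1, 0, 0, 0, 0.08],
    [0, 0, 1, 0, 0, 0, 0.08],
    [0, 0, 0, 0, 0, 0, 0.08],
    [0, 0, 0, 0, 0, 0, 0.08]
  ]
}}

```text
time: 4.43
ee_pos: [0.5944, -0.0312, 0.1649]
eef_rot: [0.682, 0.731, 0.006, -0.001]
ft_force: [0.3, 0.8, -0.8]
width: 0.0196
```

```bash
python3 - <<'E'
from h import *
def pr(n,X):
    c=r.calibration(n);p=c["K"]@(c["R"]@np.array(X)+c["t"]);return p[:2]/p[2]
s=r.read_state();print(s["ee_pos"],s["eef_rot"],s["width"])
R=Ro.from_quat(s["eef_rot"]).as_matrix()
im=cv2.resize(r.camera("side")[110:230,170:340],None,fx=4.5,fy=4.5,interpolation=cv2.INTER_CUBIC)
for z in(0,-.0187):
  for y in(-s["width"]/2,0,s["width"]/2):
    q=(pr("side",s["ee_pos"]+R@[0,y,z])-[170,110])*4.5+2
    cv2.circle(im,tuple(int(v) for v in q),3,(0,0,255) if z==0 else (0,255,0),-1)
cv2.imwrite("pics/s4.png",im)
cv2.imwrite("pics/w4.png",r.camera("wrist"))
E
```

```text
[ 0.59438644 -0.03117819  0.16488348] [ 0.6819267   0.73139781  0.00561603 -0.00129834] 0.019613171929164442
```

View pics/s4.png

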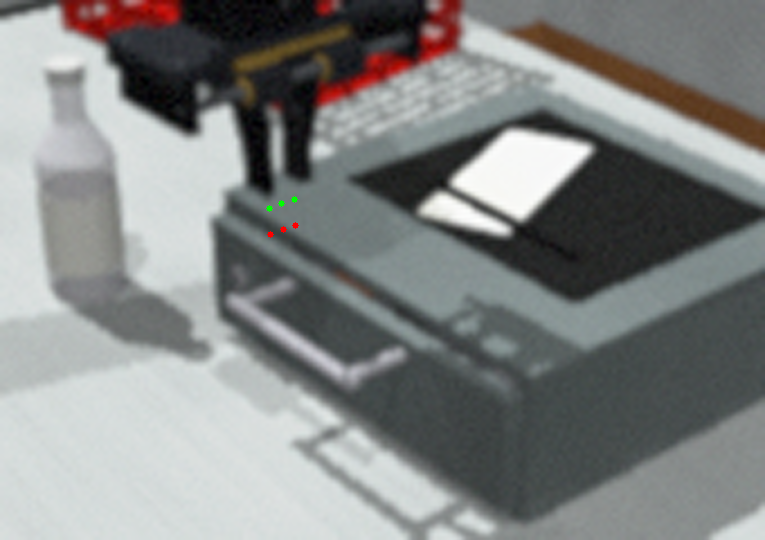

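View pics/w4.png

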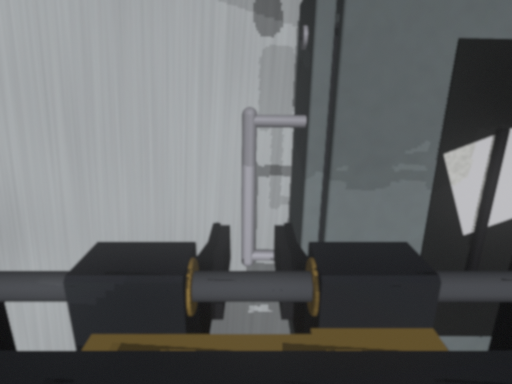

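```bash
python3 - <<'E'
from h import *
def pr(n,X):
    c=r.calibration(n);p=c["K"]@(c["R"]@np.array(X)+c["t"]);return p[:2]/p[2]
e=np.array([0.22979553, 0.58077254, 0.18967171])
im=cv2.imread("pics/side0.png")[0:150,0:130]
im=cv2.resize(im,None,fx=4,fy=4,interpolation=cv2.INTER_CUBIC)
for dz,c in((0,(0,0,255)),(.0187,(0,255,0)),(.033,(255,0,0))):
    q=pr("side",e+[0,0,dz])*4; print(q/4); cv2.circle(im,tuple(int(v) for v in q),3,c,-1)
cv2.imwrite("pics/s0z.png",im)
e=r.read_state()["ee_pos"]
print(e,r.read_state()["width"],plane("side",(170+279/4.5,110+186/4.5),.19), pr("top",e))
E
```

```text
[ 48.67623824 118.17119458]
[ 47.08721177 113.04154845]
[ 45.85590365 109.06667762]
[ 0.59434055 -0.03130246  0.16435125] 0.02722231743213006 [ 0.59911045 -0.02331777  0.19      ] [246.65146473 207.67070645]
```

View pics/s0z.png

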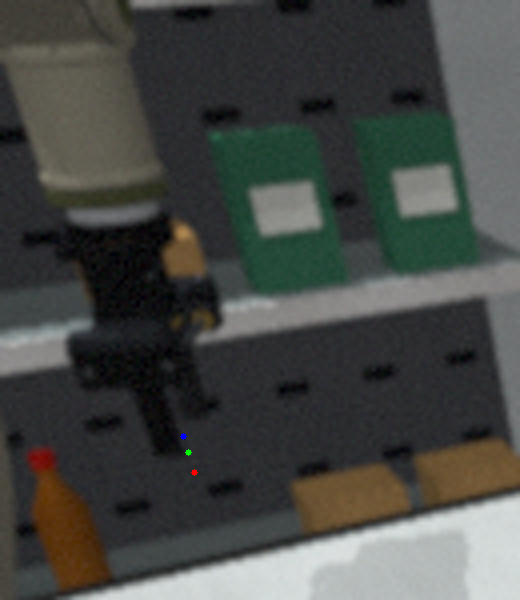

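The fingers' real ends lie about 32 mm short of the reported TCP. Three views agree on this (side start, side now, wrist), and so does the missed pinch. I'll treat tip z as reported z + 0.032 and go down carefully to about 0.040 reported.

>>> {"fn": "send_rows", "kwargs": {
  "commands": [
    [-0.05, -0.1, -0.9, 0, 0, 0, 0.08],
    [0, -0.05, -0.9, 0, 0, 0, 0.08],
    [0, 0, -0.9, 0, 0, 0, 0.08],
    [0, 0, -0.5, 0, 0, 0, 0.08],
    [0, 0, -0.3, 0, 0, 0, 0.08],
    [0, 0, -0.2, 0, 0, 0, 0.08]
  ]
}}

```text
time: 5.03
ee_pos: [0.5905, -0.0362, 0.0453]
eef_rot: [0.682, 0.731, 0.004, -0.002]
ft_force: [-0.1, 0.3, -0.2]
width: 0.0398
```

>>> {"fn": "send_rows", "kwargs": {
  "commands": [
    [0, 0, -0.2, 0, 0, 0, 0.08],
    [0, 0, 0, 0, 0, 0, 1],
    [0, 0, -0.05, 0, 0, 0, 1],
    [0, 0, 0, 0, 0, 0, 1],
    [0, 0, 0, 0, 0, 0, 1],
    [0, 0, 0, 0, 0, 0, 1],
    [0, 0, 0, 0, 0, 0, 1],
    [0, 0, 0, 0, 0, 0, 1]
  ]
}}

```text
time: 5.7
ee_pos: [0.5917, -0.0362, 0.0381]
eef_rot: [0.682, 0.731, 0.005, -0.001]
ft_force: [1.5, 0.3, -6.0]
width: 0.0108
```

Gripped (10.8 mm). Pulling along the till's −x.

>>> {"fn": "send_rows", "kwargs": {
  "commands": [
    [-0.3, -0.02, 0, 0, 0, 0, 1],
    [-0.5, -0.03, 0, 0, 0, 0, 1],
    [-0.5, -0.03, 0, 0, 0, 0, 1],
    [-0.5, -0.03, 0, 0, 0, 0, 1],
    [-0.5, -0.03, 0, 0, 0, 0, 1],
    [-0.5, -0.03, 0, 0, 0, 0, 1]
  ]
}}

```text
time: 6.2
ee_pos: [0.5099, -0.0407, 0.038]
eef_rot: [0.682, 0.732, 0.007, 0.002]
ft_force: [4.7, -0.1, -3.8]
width: 0.0109
```

>>> {"fn": "send_rows", "kwargs": {
  "commands": [
    [-0.5, -0.03, 0, 0, 0, 0, 1],
    [-0.5, -0.03, 0, 0, 0, 0, 1],
    [-0.5, -0.03, 0, 0, 0, 0, 1],
    [-0.5, -0.03, 0, 0, 0, 0, 1],
    [-0.4, -0.02, 0, 0, 0, 0, 1],
    [-0.2, -0.01, 0, 0, 0, 0, 1],
    [0, 0, 0, 0, 0, 0, 1],
    [0, 0, 0, 0, 0, 0, 1],
    [0, 0, 0, 0, 0, 0, 1]
  ]
}}

```text
time: 6.95
ee_pos: [0.4348, -0.0449, 0.0388]
eef_rot: [0.682, 0.731, 0.016, 0.01]
ft_force: [4.6, 1.6, -9.4]
width: 0.011
```

>>> {"fn": "send_rows", "kwargs": {
  "commands": [
    [-0.25, -0.01, 0, 0, 0, 0, 1],
    [-0.25, -0.01, 0, 0, 0, 0, 1],
    [0, 0, 0, 0, 0, 0, 1],
    [0, 0, 0, 0, 0, 0, 1],
    [0, 0, 0, 0, 0, 0, 0.08],
    [0, 0, 0, 0, 0, 0, 0.08],
    [0, 0, 0, 0, 0, 0, 0.08],
    [0, 0, 0, 0, 0, 0, 0.08],
    [0, 0, 0, 0, 0, 0, 0.08]
  ]
}}

```text
time: 7.7
ee_pos: [0.4364, -0.0454, 0.043]
eef_rot: [0.681, 0.731, 0.027, 0.023]
ft_force: [0.1, 0.7, -0.5]
width: 0.0355
```

>>> {"fn": "send_rows", "kwargs": {
  "commands": [
    [0, 0, 0.3, 0, 0, 0, 0.08],
    [0, 0, 0.9, 0, 0, 0, 0.08],
    [0, 0, 1, 0, 0, 0, 0.08],
    [0, 0, 1, 0, 0, 0, -1],
    [0, 0, 1, 0, 0, 0, -1],
    [0, 0, 1, 0, 0, 0, -1],
    [0, 0, 0.8, 0, 0, 0, -1],
    [0, 0, 0, 0, 0, 0, -1]
  ]
}}

```text
time: 8.37
ee_pos: [0.4317, -0.0479, 0.2355]
eef_rot: [0.682, 0.73, 0.025, 0.023]
ft_force: [1.0, -0.1, 0.9]
width: 0.0654
```

```bash
python3 - <<'E'
from h import *
s=r.read_state();print(s["ee_pos"],s["width"])
R=Ro.from_quat(s["eef_rot"]);y=.057
T=Ro.from_matrix(np.array([[-np.sin(y),np.cos(y),0],[np.cos(y),np.sin(y),0],[0,0,-1]]))
print("rotvec deg/5",(T*R.inv()).as_rotvec(degrees=True)/5)
cv2.imwrite("pics/w5.png",r.camera("wrist"))
cv2.imwrite("pics/t5.png",r.camera("top"))
cv2.imwrite("pics/s5.png",r.camera("side"))
E
```

```text
[ 0.43171273 -0.04787927  0.23548016] 0.06544064679780408
rotvec deg/5 [-0.05463165  0.78336277 -0.11877029]
```

View pics/w5.png

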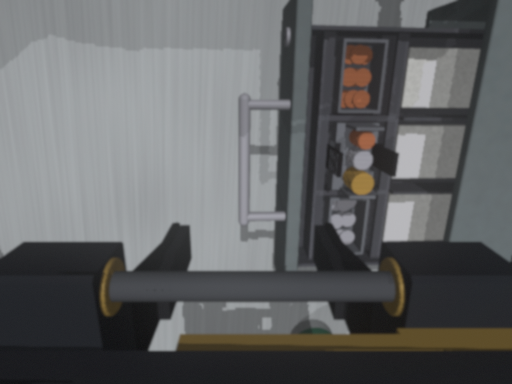

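View pics/t5.png

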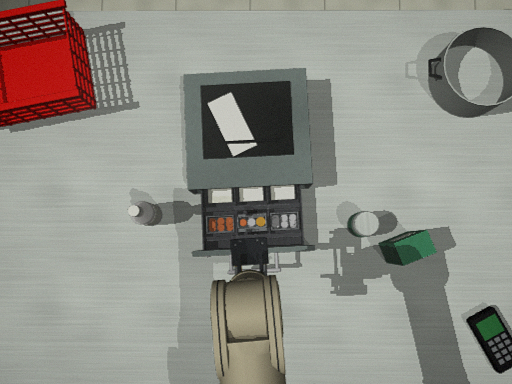

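View pics/s5.png

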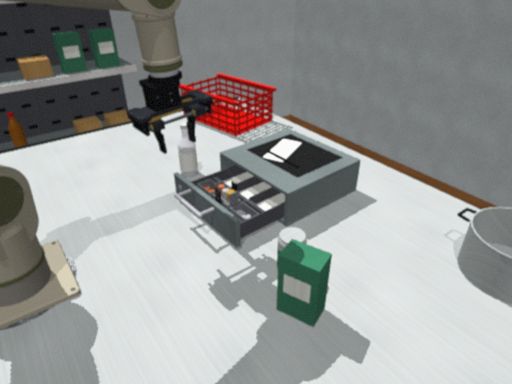

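The drawer is open and the cassette (tabs at wrist (334,159) and (386,159)) is in the middle well. I'll zoom in to measure it.

```bash
python3 - <<'E'
import cv2
a=cv2.imread("pics/w5.png")[100:220,300:430]; cv2.imwrite("pics/w5z.png",cv2.resize(a,None,fx=5,fy=5,interpolation=cv2.INTER_CUBIC))
a=cv2.imread("pics/t5.png")[180:255,190:315]; cv2.imwrite("pics/t5z.png",cv2.resize(a,None,fx=6,fy=6,interpolation=cv2.INTER_CUBIC))
E
```

```text
(no output)
```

View pics/w5z.png

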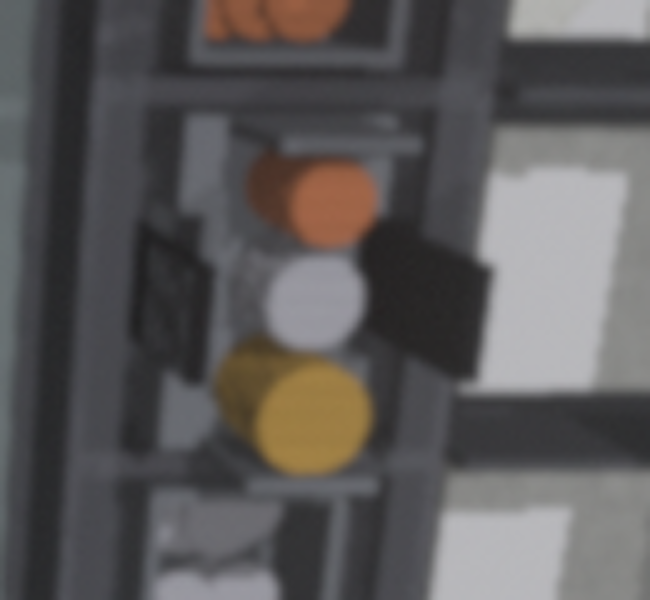

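View pics/t5z.png

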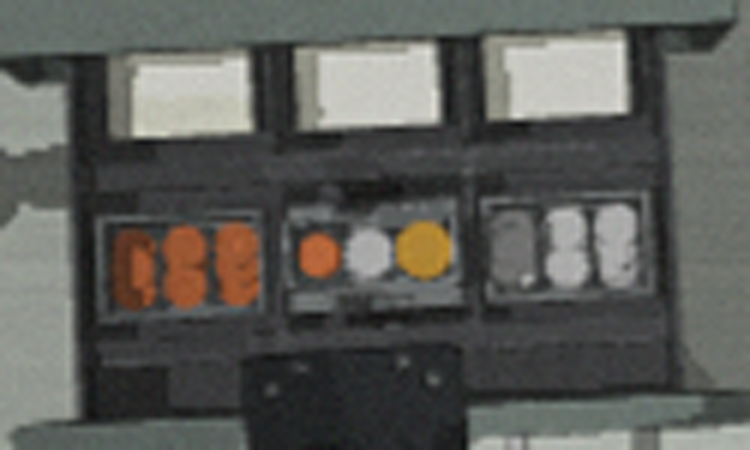

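```bash
python3 - <<'E'
from h import *
s=r.read_state();print(s["time"],s["ee_pos"])
P=lambda n,a,b,z:print(n,plane(n,(a,b),z,s).round(4))
W=lambda u,v,z:P("wrist",300+u/5,100+v/5,z)
W(188,312,.096);W(480,322,.096);W(334,317,.096)
T=lambda u,v,z:P("top",190+u/6,180+v/6,z)
T(372,250,.096); T(372,315,.096);T(372,186,.096)
T(368,253,.092)
# row well dividers, cassette body ends in y : 
T(285,258,.08);T(463,250,.08)
# drawer front
T(20,425,.099);T(740,392,.099)
P("wrist",244.5,97,.085);P("wrist",243.5,222,.085)
E
```

```text
8.5167 [ 0.42967557 -0.04782937  0.23010614]
wrist [ 0.5243 -0.0391  0.096 ]
wrist [ 0.5857 -0.038   0.096 ]
wrist [ 0.5548 -0.0386  0.096 ]
top [ 0.5625 -0.043   0.096 ]
top [ 0.534  -0.0432  0.096 ]
top [ 0.5907 -0.0429  0.096 ]
top [ 0.5613 -0.0412  0.092 ]
top [ 0.5595 -0.0039  0.08  ]
top [ 0.5633 -0.0832  0.08  ]
top [0.4856 0.1103 0.099 ]
top [ 0.501  -0.2037  0.099 ]
wrist [0.4266 0.0184 0.085 ]
wrist [ 0.4336 -0.1131  0.085 ]
```

>>> {"fn": "send_rows", "kwargs": {
  "commands": [
    [0.5, 0.05, 0.1, -0.03, 0.3, -0.05, -1],
    [0.8, 0.05, 0, -0.03, 0.3, -0.05, -1],
    [0.8, 0.05, 0, 0, 0.2, 0, -1],
    [0.8, 0.05, 0, 0, 0, 0, -1],
    [0.8, 0.05, 0, 0, 0, 0, -1],
    [0.4, 0, 0, 0, 0, 0, -1],
    [0, 0, 0, 0, 0, 0, -1],
    [0, 0, 0, 0, 0, 0, -1]
  ]
}}

```text
time: 9.18
ee_pos: [0.5511, -0.0407, 0.2212]
eef_rot: [0.686, 0.727, -0.012, -0.009]
ft_force: [-0.4, 0.6, 0.1]
width: 0.0872
```

```bash
cat >> h.py <<'E'
def rot_err(s,y=.057):
    T=Ro.from_matrix(np.array([[-np.sin(y),np.cos(y),0],[np.cos(y),np.sin(y),0],[0,0,-1]]))
    return ((T*Ro.from_quat(s["eef_rot"]).inv()).as_rotvec(degrees=True)/5).round(2)
E
python3 - <<'E'
from h import *
import pickle
s=r.read_state();print(s["ee_pos"],s["width"],rot_err(s))
im=r.camera("wrist");pickle.dump(s,open("s6.pkl","wb"))
cv2.imwrite("pics/w6.png",im)
cv2.imwrite("pics/w6z.png",cv2.resize(im[90:240,180:350],None,fx=4,fy=4,interpolation=cv2.INTER_CUBIC))
E
```

```text
[ 0.55109522 -0.04070557  0.22116516] 0.08715845675507557 [ 0.06 -0.34 -0.01]
```

View pics/w6.png

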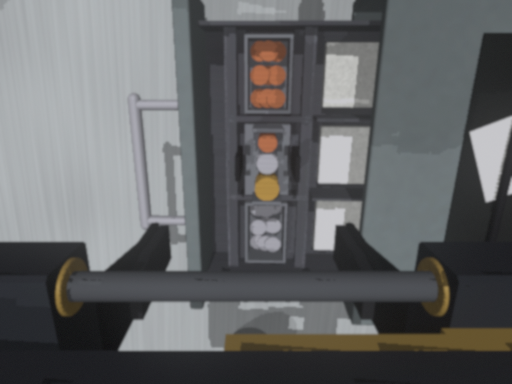

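View pics/w6z.png

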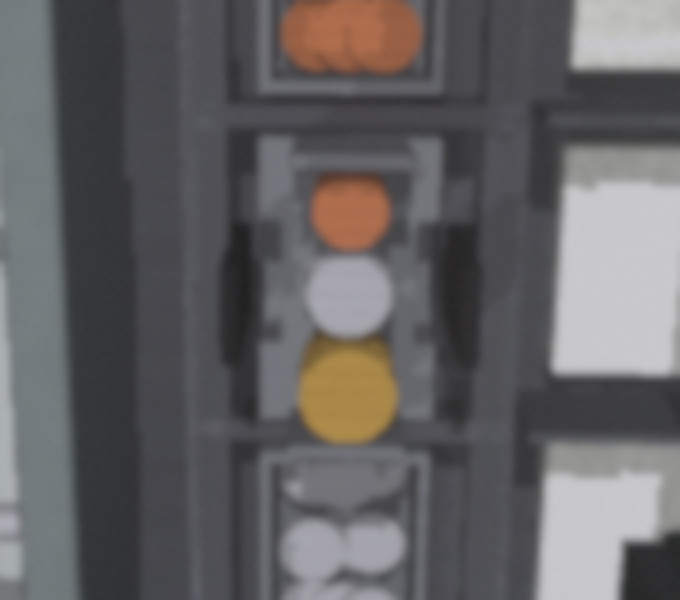

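```bash
python3 - <<'E'
from h import *
import pickle
s=pickle.load(open("s6.pkl","rb"))
for u,v,z in((222,297,.09),(480,297,.09),(351,297,.09),(351,300,.096)): print(plane("wrist",(180+u/4,90+v/4),z,s).round(4))
E
```

```text
[ 0.5305 -0.0401  0.09  ]
[ 0.5941 -0.0359  0.09  ]
[ 0.5624 -0.038   0.09  ]
[ 0.5622 -0.0373  0.096 ]
```

Tab separation measures 63.7 mm against 64 expected, with the centre at (0.562, −0.039). That agrees with the geometry and the top view. I'll align and go down.

>>> {"fn": "send_rows", "kwargs": {
  "commands": [
    [0.35, 0.05, -0.5, 0.06, -0.34, 0, -0.84],
    [0, 0, -0.6, 0, 0, 0, -0.84],
    [0, 0, -0.6, 0, 0, 0, -0.84],
    [0, 0, -0.6, 0, 0, 0, -0.84],
    [0, 0, -0.4, 0, 0, 0, -0.84],
    [0, 0, 0, 0, 0, 0, -0.84],
    [0, 0, 0, 0, 0, 0, -0.84]
  ]
}}

```text
time: 9.82
ee_pos: [0.5541, -0.0398, 0.1369]
eef_rot: [0.687, 0.727, 0.001, -0.002]
ft_force: [-0.0, -0.4, 0.8]
width: 0.0801
```

```bash
python3 - <<'E'
from h import *
s=r.read_state();print(s["ee_pos"],s["width"],rot_err(s),s["ft_force"])
cv2.imwrite("pics/w7.png",r.camera("wrist"))
E
```

```text
[ 0.5540752  -0.03983705  0.13689391] 0.08005304852541342 [-0.04 -0.01  0.02] [-0.04927509 -0.38046521  0.78751139]
```

View pics/w7.png

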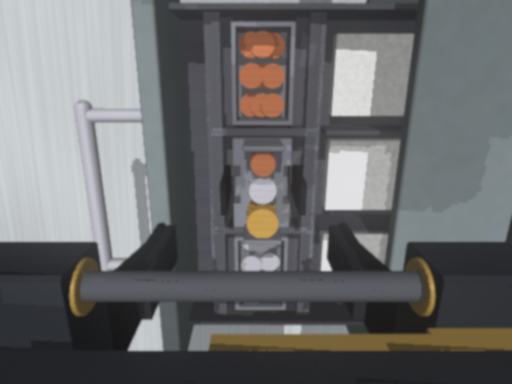

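```bash
python3 - <<'E'
from h import *
s=r.read_state();print(s["ee_pos"])
im=cv2.imread("pics/w7.png")
cv2.imwrite("pics/w7z.png",cv2.resize(im[130:230,190:330],None,fx=5,fy=5,interpolation=cv2.INTER_CUBIC))
for p in((221,187),(306,187),(263,187)): print(plane("wrist",p,.093,s).round(4))
E
```

```text
[ 0.55411663 -0.03983191  0.13702997]
[ 0.5305 -0.0346  0.093 ]
[ 0.5933 -0.0311  0.093 ]
[ 0.5615 -0.0329  0.093 ]
```

View pics/w7z.png

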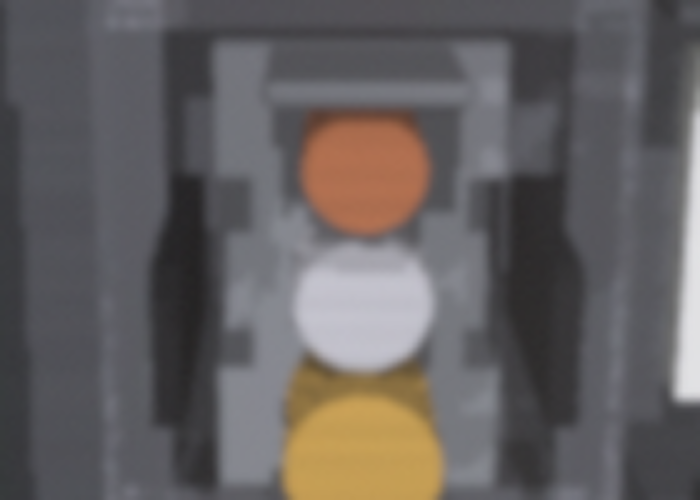

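```bash
python3 - <<'E'
from h import *
s=r.read_state()
for p in((220.4,198.6),(306,198.6),(263.2,198.6)): print(plane("wrist",p,.096,s).round(4))
E
```

```text
[ 0.5306 -0.0426  0.096 ]
[ 0.5937 -0.0391  0.096 ]
[ 0.5621 -0.0409  0.096 ]
```

>>> {"fn": "send_rows", "kwargs": {
  "commands": [
    [0.27, 0, 0, 0, 0, 0, -0.84],
    [0.05, 0, -0.6, 0, 0, 0, -0.84],
    [0, 0, -0.6, 0, 0, 0, -0.84],
    [0, 0, -0.6, 0, 0, 0, -0.84],
    [0, 0, -0.4, 0, 0, 0, -0.84],
    [0, 0, 0, 0, 0, 0, -0.84],
    [0, 0, 0, 0, 0, 0, -0.84]
  ]
}}

```text
time: 10.45
ee_pos: [0.5706, -0.0393, 0.0762]
eef_rot: [0.687, 0.727, 0.006, 0.002]
ft_force: [0.9, -0.4, 0.6]
width: 0.0801
```

>>> {"fn": "send_rows", "kwargs": {
  "commands": [
    [-0.25, 0, 0, 0, 0, 0, -0.84],
    [0, 0, 0, 0, 0, 0, -0.84],
    [0, 0, 0, 0, 0, 0, -0.84]
  ]
}}

```text
time: 10.7
ee_pos: [0.564, -0.0394, 0.0788]
eef_rot: [0.687, 0.727, 0.008, 0.003]
ft_force: [0.9, 0.1, 0.1]
width: 0.0801
```

```bash
python3 - <<'E'
from h import *
s=r.read_state();print(s["ee_pos"],s["joint_vel"].round(3),rot_err(s),s["ft_force"])
E
```

```text
[ 0.56397136 -0.03941615  0.07882438] [-0.003 -0.025  0.006  0.009  0.011  0.01  -0.008] [-0.08  0.17  0.  ] [0.87498808 0.12863224 0.11239906]
```

>>> {"fn": "send_rows", "kwargs": {
  "commands": [
    [-0.05, 0, -0.3, -0.08, 0.17, 0, -0.84],
    [-0.03, 0, -0.4, 0, 0, 0, -0.84],
    [-0.03, 0, -0.4, 0, 0.03, 0, -0.84],
    [-0.03, 0, -0.3, 0, 0.03, 0, -0.84],
    [0, 0, 0, 0, 0, 0, -0.84]
  ]
}}

```text
time: 11.12
ee_pos: [0.56, -0.0389, 0.0341]
eef_rot: [0.687, 0.727, -0.002, -0.002]
ft_force: [-0.6, 0.1, -0.2]
width: 0.0803
```

```bash
python3 - <<'E'
from h import *
s=r.read_state();print(s["ee_pos"],rot_err(s),s["ft_force"])
cv2.imwrite("pics/w8.png",r.camera("wrist"))
im=r.camera("side")[110:230,150:320]; cv2.imwrite("pics/s8.png",cv2.resize(im,None,fx=4.5,fy=4.5,interpolation=cv2.INTER_CUBIC))
E
```

```text
[ 0.56001379 -0.03887949  0.03407493] [-0.   -0.05 -0.  ] [-0.55230258  0.11970801 -0.20877358]
```

View pics/w8.png

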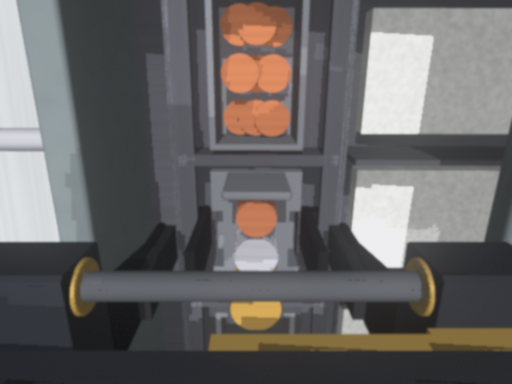

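View pics/s8.png

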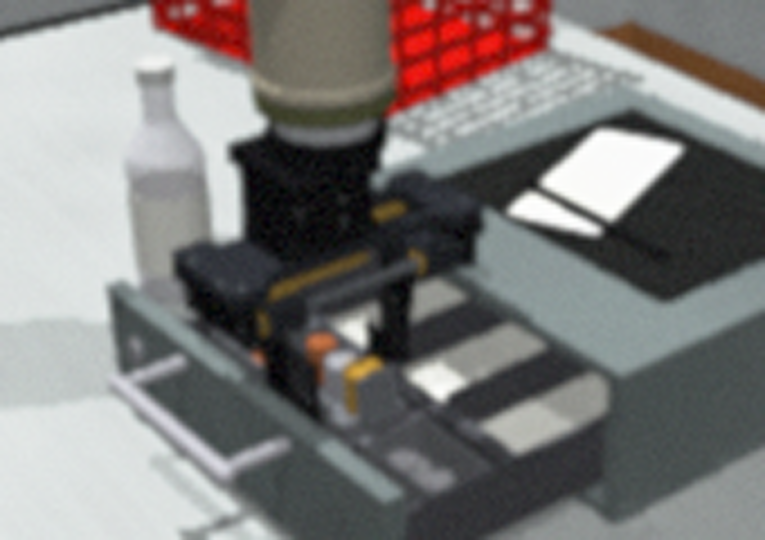

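The fingers straddle both tabs and the cassette is centred. I'll squeeze now.

>>> {"fn": "send_rows", "kwargs": {
  "commands": [
    [0.05, 0, -0.1, 0, 0, 0, -0.84],
    [0, 0, 0, 0, 0, 0, -0.4],
    [0, 0, 0, 0, 0, 0, 1],
    [0, 0, 0, 0, 0, 0, 1],
    [0, 0, 0, 0, 0, 0, 1],
    [0, 0, 0, 0, 0, 0, 1],
    [0, 0, 0, 0, 0, 0, 1],
    [0, 0, 0, 0, 0, 0, 1]
  ],
  "grip_force": 45
}}

```text
time: 11.88
ee_pos: [0.5634, -0.0394, 0.0342]
eef_rot: [0.687, 0.727, -0.0, -0.001]
ft_force: [-0.8, 0.5, -0.3]
width: 0.0442
```

```bash
python3 - <<'E'
from h import *
s=r.read_state();print(s["ee_pos"],s["width"],rot_err(s),s["ft_force"])
cv2.imwrite("pics/w9.png",r.camera("wrist"))
E
```

```text
[ 0.56338753 -0.03935658  0.03420213] 0.04416389861766338 [-0.01 -0.01  0.01] [-0.77958995  0.54290693 -0.3477288 ]
```

View pics/w9.png

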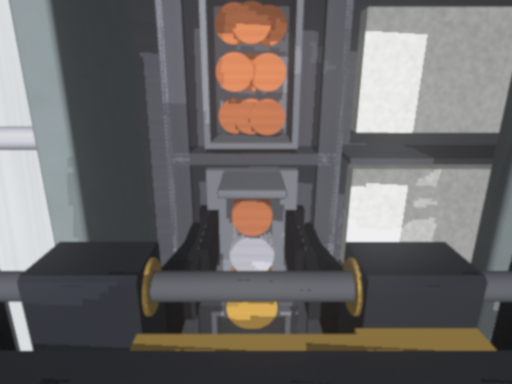

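Squeezed to the stop (about 44 mm read, 48 nominal; the 12 mm bar also read low). Lifting.

>>> {"fn": "send_rows", "kwargs": {
  "commands": [
    [0, 0, 0.1, 0, 0, 0, 1],
    [0, 0, 0.25, 0, 0, 0, 1],
    [0, 0, 0.3, 0, 0, 0, 1],
    [0, 0, 0.4, 0, 0, 0, 1],
    [0, 0, 0.4, 0, 0, 0, 1],
    [0, 0, 0, 0, 0, 0, 1]
  ]
}}

```text
time: 12.43
ee_pos: [0.5624, -0.0395, 0.081]
eef_rot: [0.687, 0.727, -0.001, -0.001]
ft_force: [1.1, 0.0, -2.8]
width: 0.0445
```

```bash
python3 - <<'E'
from h import *
s=r.read_state();print(s["ee_pos"],s["width"],rot_err(s),s["ft_force"])
im=r.camera("side")[90:230,150:320]; cv2.imwrite("pics/s10.png",cv2.resize(im,None,fx=4,fy=4,interpolation=cv2.INTER_CUBIC))
E
```

```text
[ 0.5624458  -0.03953021  0.08100881] 0.044468529436684605 [ 0.   -0.03  0.01] [ 1.07963029  0.02708257 -2.76526139]
```

View pics/s10.png

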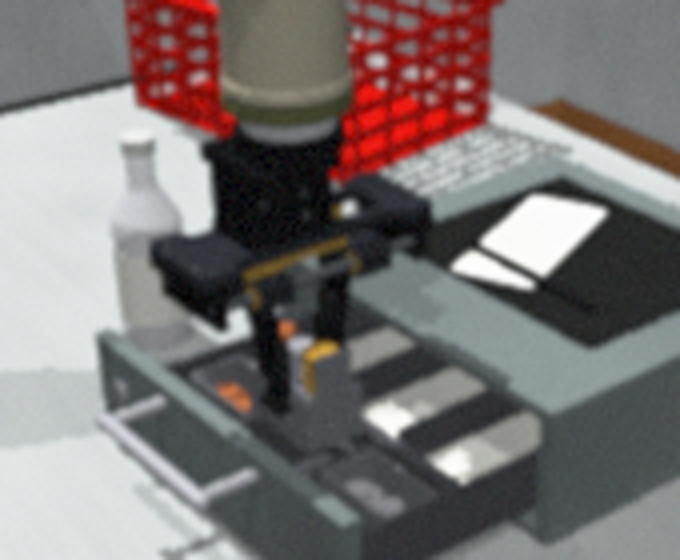

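The cassette is rising with the gripper, the cups stay in place and the load is −2.8 N. I'll keep lifting.

>>> {"fn": "send_rows", "kwargs": {
  "commands": [
    [0, 0, 0.4, 0, 0, 0, 1],
    [0, 0, 0.4, 0, 0, 0, 1],
    [0, 0, 0.4, 0, 0, 0, 1],
    [0, 0, 0.4, 0, 0, 0, 1],
    [0, 0, 0.4, 0, 0, 0, 1],
    [0, 0, 0.4, 0, 0, 0, 1],
    [0, 0, 0.4, 0, 0, 0, 1],
    [0, 0, 0.2, 0, 0, 0, 1],
    [0, 0, 0, 0, 0, 0, 1],
    [0, 0, 0, 0, 0, 0, 1]
  ]
}}

```text
time: 13.32
ee_pos: [0.5598, -0.0402, 0.1794]
eef_rot: [0.687, 0.726, -0.002, -0.002]
ft_force: [-1.1, 0.5, -4.6]
width: 0.0446
```

>>> {"fn": "send_rows", "kwargs": {
  "commands": [
    [0, 0, 0.3, 0, 0, 0, 1],
    [0, 0, 0.2, 0, 0, 0, 1],
    [0, 0, 0, 0, 0, 0, 1],
    [0, 0, 0, 0, 0, 0, 1],
    [0, 0, 0, 0, 0, 0, 1],
    [0, 0, 0, 0, 0, 0, 1],
    [0, 0, 0, 0, 0, 0, 1]
  ]
}}

```text
time: 13.9
ee_pos: [0.5585, -0.0402, 0.1938]
eef_rot: [0.687, 0.726, -0.003, -0.003]
ft_force: [-0.7, 0.2, -3.8]
width: 0.0447
```

```bash
python3 - <<'E'
from h import *
s=r.read_state();print(s["ee_pos"],s["width"],rot_err(s),s["ft_force"],s["joint_vel"].round(3))
im=r.camera("side")[50:230,130:340]; cv2.imwrite("pics/s11.png",cv2.resize(im,None,fx=3.3,fy=3.3,interpolation=cv2.INTER_CUBIC))
cv2.imwrite("pics/t11.png",r.camera("top"))
cv2.imwrite("pics/w11.png",r.camera("wrist"))
s=r.read_state();print(s["time"],s["ee_pos"],s["width"])
E
```

```text
[ 0.55846928 -0.04019346  0.19378527] 0.04465949416559501 [ 0.01 -0.11  0.02] [-0.67321918  0.17820412 -3.82345675] [ 0.001  0.004  0.     0.004 -0.001 -0.002  0.001]
14.05 [ 0.55850892 -0.04019259  0.19387299] 0.044467886896525456
```

View pics/s11.png

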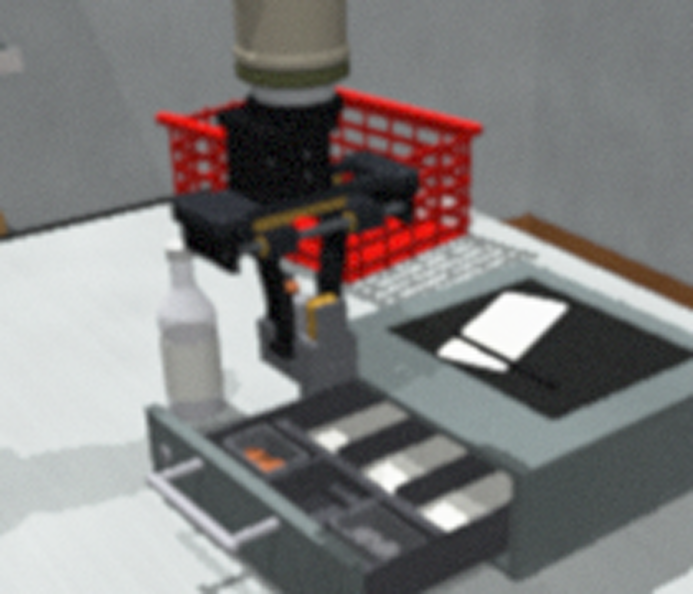

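View pics/w11.png

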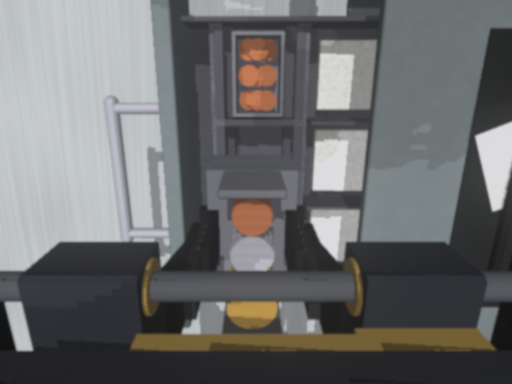

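View pics/t11.png

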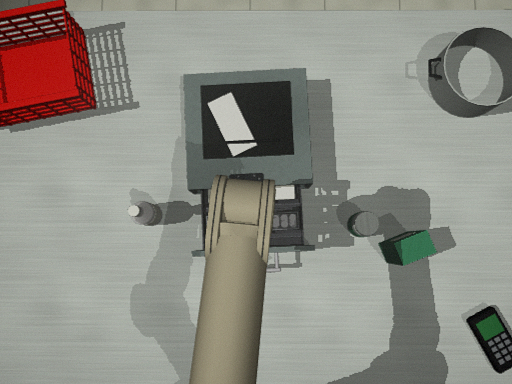

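The cassette sits in the fingers exactly as it did when gripped. The grip point is about 0.24 m up, the arm is still, the drawer is open, and the cups and goods are in place. Handing in.

```bash
python3 - <<'E'
from bench import r
print(r.close_job()); s=r.read_state(); print(s["time"],s["ee_pos"],s["width"],s["ft_force"])
E
```

```text
the job is handed in; nothing more can be done
None
the job is handed in; nothing more can be done
```

The drawer is fully open, and the cassette is out of its well and held by both squeezed catches above the till. The job was handed in at about 14 s of the 51 s. It reports no verdict, so what follows is from my own checks.

**What I did:** I pinched the bar handle and pulled the drawer about 157–160 mm along the till's −x. I then squeezed both catch tabs at a 45 N grip setting and lifted the cassette straight up about 160 mm.

**Last checks before handing in:**
- **Height:** the cassette's grip point was about 0.24 m above the counter and its underside about 0.18 m, worked out from the lift rather than measured directly.
- **Hold:** tool tilt was under 1°, joint speeds were near zero, and about 3.8 N hung on the wrist. The cassette sat unmoved in the fingers.
- **Surroundings:** in the pictures the drawer looked open, both cups were in their wells, and the bottle, can and carton had not moved.

**What disagreed:**
- **Fingertips:** the real fingertips are about 32 mm short of the reported TCP. My first pinch on the handle closed above the bar without touching anything, so I corrected the height from the pictures and the second pinch held.
- **Finger opening:** it read 44.5 mm on the squeezed tabs, where 48 mm is nominal. It had also read low on the handle (11 mm for the 12 mm bar). I took this as both catches fully in, but their travel cannot be read directly.

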